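# Wind the spring cap into its bayonet housing and hold it for the circlip

## Robot

A 6-joint arm with a two-finger parallel gripper is mounted at the origin on the work surface. World frame = base frame: x ahead of the robot, y to its left, z up, the work surface at z = 0. Lengths are in m, angles in rad, forces in N, time in s.
With the tool pointing down it reaches from about 0.275 to 0.825 m from the base axis. Payload 4.9 kg.
Tool frame: the origin (TCP) lies where the fingers leave the gripper's body, on its centre line; the fingertips stand 73 mm ahead of it and the grasp point (between the pads) lies r.pinch_z ahead of it (r.pinch_z is the distance from the TCP to the grasp point, in m); z points along the fingers, x is the direction in which the jaws open and shut, and the axes are right-handed (so a half turn about z gives the same grasp; the last joint's range is limited). The gripper opens to 85 mm and grips with 20 to 120 N. Pads are 22 mm wide; open, the fingers measure 114 mm over their backs; the gripper's body (76 mm by 85 mm) begins 54 mm behind the grasp point. The pads swing forward as they close: fully open they stand 13 mm farther back than shut.
Start: joints at [-1.245, 0.326, -0.193, 1.052, 0, 1.437], TCP at [0.244, -0.493, 0.304] pointing down, gripper open.
Joint ranges: [-2.65, 2.65], [-0.97, 1.79], [-1.3, 1.35], [-1.93, 2.1], [-1.47, 1.37], [-3.14, 3.14]. Speed limits (rad/s): [2.57, 2.57, 3.14, 3.14, 3.14, 3.14].

## Interface

Orientations are given as a unit quaternion [w, x, y, z].
In Python, from bench import readout, vision, workorder, r gives the robot as it stands. The module is installed in compiled form; this text tells all that it offers.
- The arm moves only by the tool apply_moves, never from a script. Its argument "motion" is a list of rows, each a list of 4 numbers: the shift along the tool's x, y, z in mm, then the turn about the tool's z in degrees. A call has 1 to 20 rows; each row is the pose to reach, as a shift and turn from the pose measured when the call began, along the tool's axes at that moment; what a row does not reach only later rows make up. A row lasts 1/10 s, in which the tool goes at most 50 mm and 8.59 degrees, less where a joint would pass 70% of its speed; a pose out of reach is approached as far as the arm can. A call with a gripper value outside its range is refused whole. "gripper" is the closure, from 0 (fully open) to 1 (shut), set as the call begins (left out, the last holds). The fingers move at their own pace and stop on an object; the grip force is fixed at half the most. Time passes only in rows, so rows that repeat a pose let the fingers close. It gives the time, the measured TCP pose, the force and the opening at its end, in the units of the state.
- readout.get_obs(): the state, without advancing time (a new reading comes with each control period).
- vision.camera(name): name is "side" or "top"; returns a dict with "img" (400x640x3 uint8, red, green, blue), "mtx" (3x3 intrinsics, pixels), "D" ([k1, k2, p1, p2, k3] as OpenCV has them; the pictures are not rectified), "position" and "attitude" of the camera in the world. Camera axes: x right, y up, looking along -z (the intrinsics and any distortion apply to the point x, -y, -z); pixel columns grow to the right and rows downward; lengths in m; the calibration is good to about 2 mm. A picture is of the moment at which its call begins. There is no depth.
- workorder.sign_off(): hands the job in, once; it reports no verdict.
The state is a dict: "time_s": time; "joint_pos": joint angles; "qvel": joint speeds; "effort": joint torques, N m; "eef_pos": TCP position; "ee_rot": TCP orientation; "contact_force": force on the tool from outside, world axes, zero at the start; "torque": the same for the moment, N m; "gripper_width": opening from 0.0 (shut) to 1.0 (fully open).
Only numpy, scipy, OpenCV 4.12 (cv2) and the standard library are available. Lean on these libraries where they do the work, as an engineer would, in place of code of your own. Each camera call takes 0.05 s, during which the arm holds its last target.

## Task

Lift the winged spring cap, the one with a cross pin, out of the link jig and set its tapered nose into the neck of the square spring housing so that the pin drops into the two slots. Push it down against the spring until the pin is below the lip, then turn it a full quarter turn clockwise (seen from above) against the spring, and finish while still gripping it there, upright and wound, so that a mate can fit the circlip (it springs back if let go), and leave the other things on the bench where they are.

Things in the scene. Friction and masses are not known exactly. Their poses are not given: they have to be found in the camera images.
- cap: Winged spring cap, bare metal, 88 mm tall, 0.13 to 0.2 kg, standing nose down in one bore of the jig. Origin: centre of the nose tip, z up its axis, x along the pin. Tapered nose: radius 8 mm at the tip, 10.5 at z = 30 mm, 13 at z = 46 to 48 mm; then a round flange, radius 22 mm, z = 48 to 52 mm; then the wing. A half turn gives the same shape.
- cap_wing (a point): Grip point on the cap's axis, 74 mm above the nose tip, in the wing: a flat bar 40 mm long along the cap's x (parallel to the pin), 14 mm thick in y, from z = 52 to 88 mm of the cap.
- cap_pin (a point): Centre of the cap's round cross pin, 30 mm above the nose tip; the pin lies along x, 8 mm thick, 40 mm long over its ends.
- hub: Square spring housing, bare steel, fixed, 72 x 72 mm, 64 mm high, with a low foot on its +x and -x sides (112 mm over both). Origin: centre of its underside, z up, x along the slots. With the cap pushed fully down its nose tip is at z = 18 mm, the flange 2 mm above the housing's top and the wing 6 to 42 mm above it.
- hub_mouth (a point): Centre of the neck in the housing's top face, 64 mm above the bench; axes as the housing. The lip is 8 mm thick; its bore is eight-sided, at least 30 mm across; two slots, 13 mm wide, run from the bore along +x and -x to 23 mm from the axis. Under the lip is a 54 mm wide hollow with the sprung plate.
- press (a joint): How far the sprung plate is pushed down: 0 free, 0.010 m at its stop; pushes up with 4 N at 0, 9 N at the stop. Free, its top lies 10 mm below the housing's top (nose tip of a cap resting on it at z = 28 mm of the housing). The pin cannot leave the slots until it is pushed 6 mm down; turned under the lip, the spring lifts it only back to about 0.006.
- wind (a joint): Turn of the sprung plate: 0 at rest, grows clockwise seen from above, stop at 1.571 rad. The pin carries it round by two dogs after about 2.6 mm (0.13 rad) of play from the slots' centre line, so the cap turns about 1.7 rad to reach the stop. Its spring turns back with 0.015 N m at 0 and 0.094 N m at the stop.
- jig: The link jig, a dark steel block fixed to the bench, 65 mm in x, 160 mm in y, 30 mm high; origin: centre of its underside. Two square bores 25 mm wide and 20 mm deep (floor at z = 10 mm) at y = +42 and -42 mm hold the cap and the plain plug, either way round; between them two small posts 6 mm high.
- plug: A plain plug that is to stay in the jig: the same tapered nose and a flange, no cross pin, and a round knob (radius 16 mm) in place of the wing; 80 mm tall, origin at its nose tip.
- sprocket: Front sprocket lying flat, 77 mm across, 12 mm high at its boss; leave alone. Origin: centre of its underside.
- screwdriver: Screwdriver with an orange plastic handle, lying; leave alone.
- pliers: Blued steel circlip pliers, about 165 mm long and 12 mm high, lying; leave alone. Origin at the pivot's underside.
- bearing: Steel bearing ring, 42 mm across, 12 mm high, lying flat; leave alone.
- circlip: Open steel circlip, about 38 mm across, 4 mm high, lying flat; leave alone.
Not all that is in view belongs to the job. What is shaped like the cap but green is not meant. What is shaped like the hub but yellow is not meant.

How it is judged:
On the way, in this order (a step that is already met when the one before it is completed fails the run):
1. the cap is lifted clear out of the jig, in the fingers (height (world z) of cap above 0.04 m and contact force between the fingers and cap above 1 N), for 0.1 s.
2. the cap is in the neck with its pin in the slots and pushed down against the spring, not yet turned (value of joint press above 0.0055 m and value of joint wind below 0.4 rad and horizontal distance between cap_pin and hub_mouth below 0.006 m and z of cap_pin in the frame of hub_mouth below -0.008 m), for 0.05 s.
At the end, for the whole second after the job is handed in: joint wind over 1.25 rad, press over 4.5 mm; cap pin 10 mm or more below the housing top, within 6 mm of its axis, over 1.2 rad off the slots; cap upright within 0.12 rad, at rest, still gripped (over 2 N); other loose things within 20 mm of their start (value of joint wind above 1.25 rad and value of joint press above 0.0045 m and horizontal distance between cap_pin and hub_mouth below 0.006 m and z of cap_pin in the frame of hub_mouth below -0.01 m and angle between cap's own z axis and vertical below 0.12 rad and angle between the x axis of cap and the x axis of hub, either way round above 1.2 rad and linear speed of cap below 0.02 m/s and angular speed of cap below 0.2 rad/s and contact force between the fingers and cap above 2 N and distance of each of plug, sprocket, screwdriver, pliers, bearing, circlip from where it was at the start of the episode below 0.02 m); the arm keeps its last pose, push and grip.
It fails at once if a bystander is moved more than 20 mm (distance of any of plug, sprocket, screwdriver, pliers, bearing, circlip from where it was at the start of the episode above 0.02 m).
It also fails if it takes over 43 s, if anything falls off the work surface, if the arm or the gripper's body presses on something with over 40 N, if the wrist force passes 120 N, or if a joint passes its speed limit or range.

## Working session

There is one attempt and no reset: what is moved stays moved. The work goes in short steps, Python scripts to look and compute and a tool call to move; the robot and the scene stay as the last step left them, time stands still between calls to the robot, and variables do not carry over. Pictures are saved under pics/ and viewed, and the job is handed in when it is done.

Besides the shell and the picture viewer there is one more tool, called by a JSON object that holds its "name" and its "arguments". apply_moves: Moves the arm, as the interface text tells. Its arguments: {"type":"object","properties":{"motion":{"type":"array","items":{"type":"array","items":{"type":"number"}}},"gripper":{"type":"number"}},"required":["motion"]}

```bash
mkdir -p pics; python3 - <<'E'
from bench import readout, vision, workorder, r
import cv2
print(readout.get_obs(), r.pinch_z)
for n in("side","top"):
    c=vision.camera(n); cv2.imwrite(f"pics/{n}0.png",c["img"][...,::-1]); print({k:v for k,v in c.items() if k!="img"})
    import pickle; pickle.dump(c,open(f"{n}0.pkl","wb"))
E
```

```text
{'time_s': 0.0, 'joint_pos': array([-1.24516588e+00,  3.26941211e-01, -1.93580865e-01,  1.05199429e+00,
       -3.44489652e-05,  1.43659822e+00]), 'qvel': array([-0.00093968,  0.00080309,  0.00131998,  0.00073176, -0.00155418,
        0.00156841]), 'effort': array([-2.21161181e-04, -4.43400800e+01,  2.62439096e+01,  1.54901220e-02,
       -6.86517910e-05,  6.33475608e-06]), 'eef_pos': array([ 0.24394419, -0.49243406,  0.30310432]), 'ee_rot': array([-5.33934394e-04,  8.49645054e-01, -5.27354286e-01, -6.74418949e-04]), 'contact_force': array([ 0.74383371, -0.32955862, -0.87815436]), 'torque': array([ 0.04218576,  0.00298493, -0.04183007]), 'gripper_width': 1.0001626662991312} 0.0539
{'mtx': array([[428.35242989,   0.        , 319.95041042],
       [  0.        , 428.35242989, 191.08603548],
       [  0.        ,   0.        ,   1.        ]]), 'D': array([0.01885852, 0.        , 0.        , 0.        , 0.        ]), 'position': array([ 0.52429176, -0.56824808,  0.81883747]), 'attitude': array([ 0.94332898,  0.32755551, -0.01501075, -0.05111266])}
{'mtx': array([[473.65733457,   0.        , 331.89557377],
       [  0.        , 473.65733457, 193.68794172],
       [  0.        ,   0.        ,   1.        ]]), 'D': array([0.03744304, 0.        , 0.        , 0.        , 0.        ]), 'position': array([0.3822823 , 0.02214476, 1.08743667]), 'attitude': array([-0.68355658, -0.0794594 ,  0.08112288,  0.72101019])}
```

View pics/side0.png

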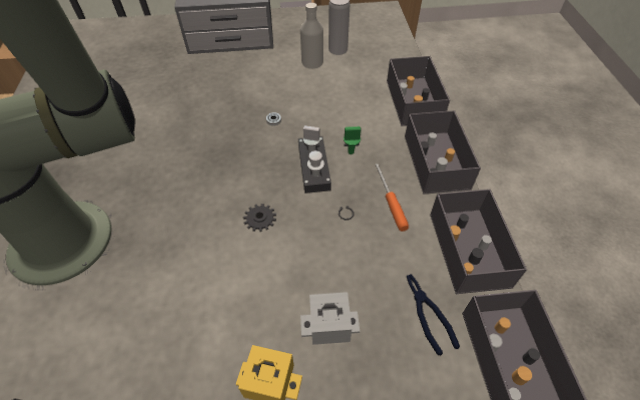

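View pics/top0.png

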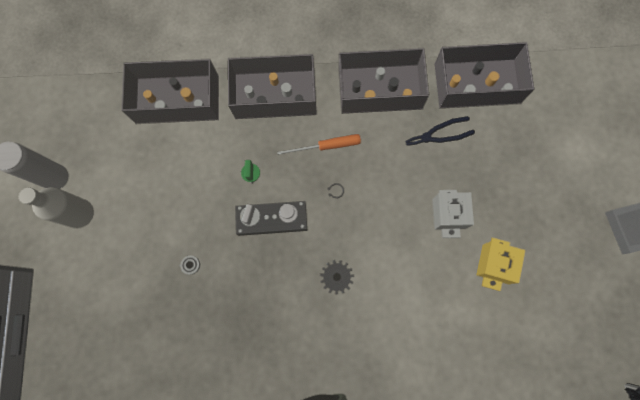

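The side view shows the cap at the jig's far bore (312,135), the plug at (315,160) and the grey hub at (330,317). In the top view the cap is at about (250,213), the plug at (288,213) and the hub at (453,210). I'll zoom in next.

```bash
cat > h.py <<'E'
import numpy as np, cv2
from scipy.spatial.transform import Rotation as R
def rot(q): return R.from_quat([q[1],q[2],q[3],q[0]]).as_matrix()
def ray(c,uv):
    p=cv2.undistortPoints(np.array(uv,float).reshape(-1,1,2),c["mtx"],c["D"]).reshape(-1,2)
    d=np.c_[p[:,0],-p[:,1],-np.ones(len(p))]@rot(c["attitude"]).T
    return np.array(c["position"]),d
def plane(c,uv,z):
    o,d=ray(c,uv); return o+d*((z-o[2])/d[:,2])[:,None]
def proj(c,P):
    q=(np.atleast_2d(P)-c["position"])@rot(c["attitude"]); q=q*[1,-1,-1]
    return cv2.projectPoints(q,np.zeros(3),np.zeros(3),c["mtx"],c["D"])[0].reshape(-1,2)
def crop(c,x0,y0,w,h,s,name):
    cv2.imwrite(name,cv2.resize(c["img"][y0:y0+h,x0:x0+w,::-1],None,fx=s,fy=s,interpolation=cv2.INTER_CUBIC))
E
python3 - <<'E'
from h import *; import pickle
t=pickle.load(open("top0.pkl","rb")); s=pickle.load(open("side0.pkl","rb"))
a=[cv2.resize(x["img"][v:v+80,u:u+90,::-1],None,fx=4,fy=4,interpolation=cv2.INTER_CUBIC) for x,u,v in((t,228,170),(t,415,170),(s,275,115),(s,290,275))]
cv2.imwrite("pics/z0.png",np.vstack([np.hstack(a[:2]),np.hstack(a[2:])])[:600])
cv2.imwrite("pics/z0.png",cv2.resize(np.vstack([np.hstack(a[:2]),np.hstack(a[2:])]),(675,600)))
E
```

```text
(no output)
```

View pics/z0.png

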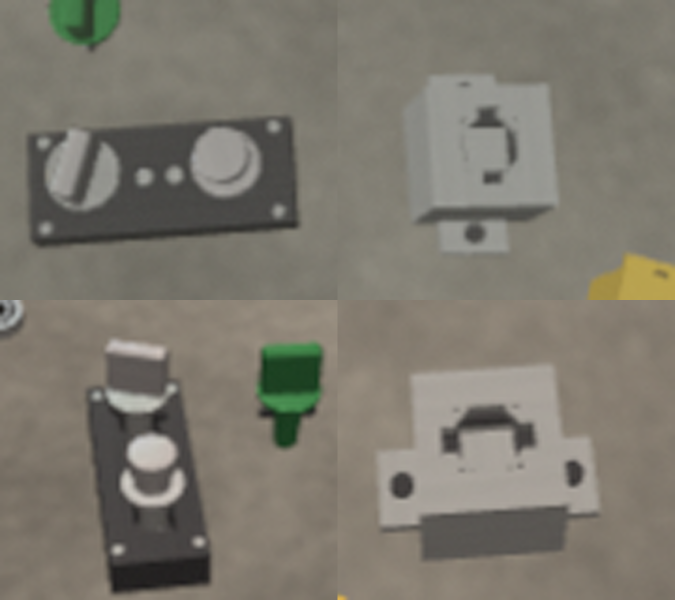

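```bash
python3 - <<'E'
from h import *; import pickle
t=pickle.load(open("top0.pkl","rb")); s=pickle.load(open("side0.pkl","rb"))
crop(t,430,185,50,55,10,"pics/zt_hub.png"); crop(s,295,285,70,62,10,"pics/zs_hub.png")
crop(t,232,195,80,45,10,"pics/zt_jig.png"); crop(s,295,120,40,60,10,"pics/zs_jig.png")
E
```

```text
(no output)
```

View pics/zt_hub.png

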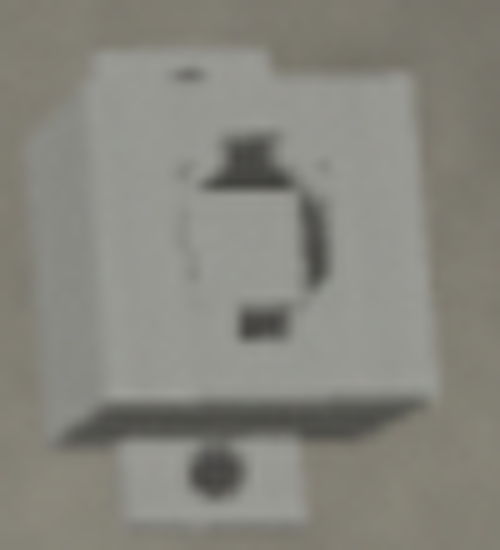

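View pics/zs_hub.png

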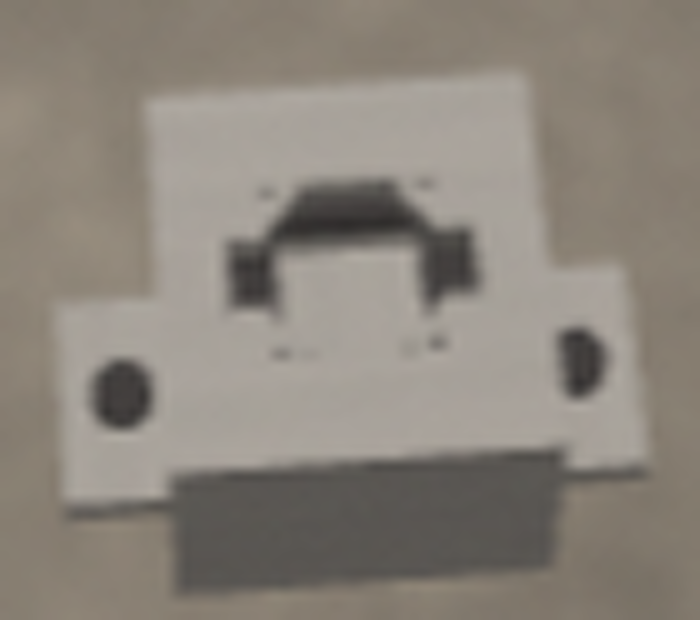

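View pics/zt_jig.png

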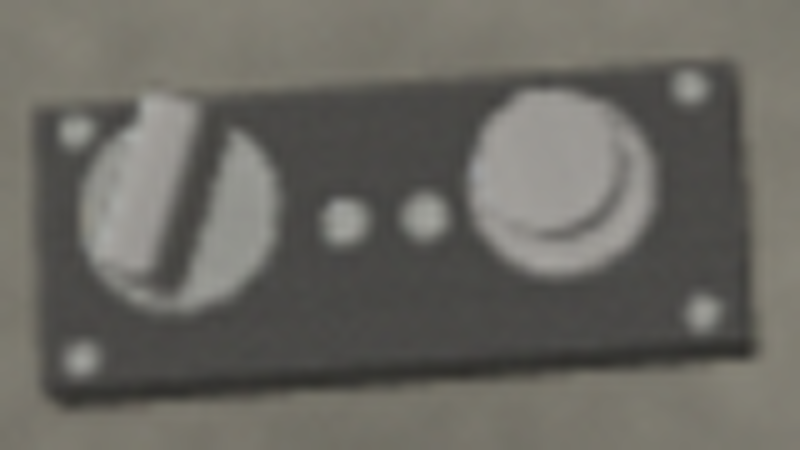

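View pics/zs_jig.png

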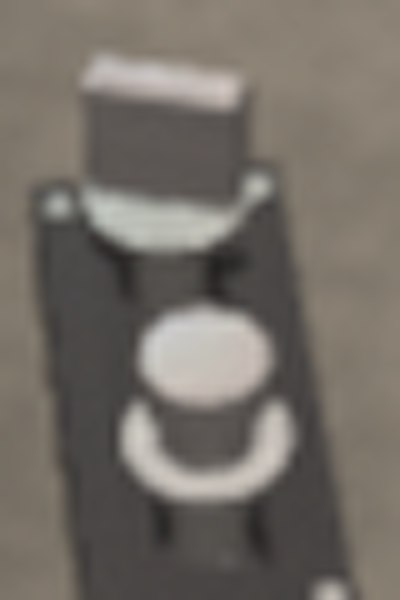

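```bash
python3 - <<'E'
from h import *; import pickle
np.set_printoptions(precision=4,suppress=True)
t=pickle.load(open("top0.pkl","rb")); s=pickle.load(open("side0.pkl","rb"))
f=lambda x0,y0,l: np.array([x0,y0])+np.array(l)/10-.45
print("hub top", plane(t,f(430,185,[(412,73),(435,402),(107,403)]),.064))
print("bore/slots ends t", plane(t,f(430,185,[(250,135),(264,340)]),.064))
H=plane(s,f(295,285,[(148,97),(525,73),(567,450),(172,478)]),.064);print("hub side",H,H.mean(0))
S=plane(s,f(295,285,[(228,275),(478,260)]),.064);print("slot ends side",S,S.mean(0))
for P in (H[1]-H[0],H[2]-H[3],S[1]-S[0]): print(np.arctan2(P[1],P[0]))
J=plane(t,f(232,195,[(77,131),(690,88),(82,359),(704,313)]),.03);print("jig",J,J.mean(0)); 
J2=plane(t,f(232,195,[(345,220),(426,216)]),.036);print(J2.mean(0))
print("flange t",plane(t,f(232,195,[(180,214)]),.062))
W=plane(t,f(232,195,[(143,93),(200,105),(155,270),(98,258)]),.098);print("wing t",W,W.mean(0))
W=plane(s,f(295,120,[(98,55),(245,78),(238,107),(84,90)]),.098);print("wing s",W,W.mean(0))
for a,b in((0,1),(3,2)):print(np.arctan2(*(W[b]-W[a])[1::-1]))
E
```

```text
hub top [[ 0.6068 -0.2933  0.064 ]
 [ 0.5334 -0.2895  0.064 ]
 [ 0.5369 -0.2186  0.064 ]]
bore/slots ends t [[ 0.5948 -0.2562  0.064 ]
 [ 0.549  -0.2542  0.064 ]]
hub side [[ 0.5375 -0.2196  0.064 ]
 [ 0.6089 -0.2225  0.064 ]
 [ 0.6058 -0.2947  0.064 ]
 [ 0.5352 -0.2921  0.064 ]] [ 0.5719 -0.2572  0.064 ]
slot ends side [[ 0.549  -0.2559  0.064 ]
 [ 0.5949 -0.258   0.064 ]] [ 0.5719 -0.2569  0.064 ]
-0.04068637593638808
-0.03668377245641291
-0.046081805452129275
jig [[0.6058 0.2252 0.03  ]
 [0.6083 0.0857 0.03  ]
 [0.5534 0.2245 0.03  ]
 [0.5563 0.0845 0.03  ]] [0.5809 0.155  0.03  ]
[0.5808 0.1549 0.036 ]
flange t [[0.5792 0.1967 0.062 ]]
wing t [[0.5989 0.1981 0.098 ]
 [0.5957 0.186  0.098 ]
 [0.5606 0.196  0.098 ]
 [0.5638 0.208  0.098 ]] [0.5797 0.197  0.098 ]
wing s [[0.565  0.2062 0.098 ]
 [0.5998 0.1941 0.098 ]
 [0.5971 0.1843 0.098 ]
 [0.5606 0.1943 0.098 ]] [0.5806 0.1947 0.098 ]
-0.3333909767127446
-0.2684733856882286
```

```bash
cat >> h.py <<'E'
def rel(o,target,yaw,z=None):
    "shift in tool axes (mm) and turn (deg) to reach target TCP with tool-x yaw"
    M=rot(o["ee_rot"]); d=(np.array(target)-o["eef_pos"])@M*1000
    y0=np.arctan2(M[1,0],M[0,0]); a=-np.degrees((yaw-y0+np.pi)%(2*np.pi)-np.pi)
    tilt=np.degrees(np.arccos(-M[2,2]))
    return np.round(d,1),round(a,1),"yaw",round(y0,4),"tilt",round(tilt,2)
E
python3 - <<'E'
from h import *
from bench import readout
o=readout.get_obs(); print(rel(o,[.580,.196,.26],1.291))
E
```

```text
(array([-467.8, -606.7,   44. ]), np.float64(-137.6), 'yaw', np.float64(-1.111), 'tilt', np.float64(0.09))
```

{"name": "apply_moves", "arguments": {"motion": [[-26, -34, 2, -7.6], [-52, -67, 5, -15.3], [-78, -101, 7, -22.9], [-104, -135, 10, -30.6], [-130, -169, 12, -38.2], [-156, -202, 15, -45.9], [-182, -236, 17, -53.5], [-208, -270, 20, -61.2], [-234, -303, 22, -68.8], [-260, -337, 24, -76.4], [-286, -371, 27, -84.1], [-312, -404, 29, -91.7], [-338, -438, 32, -99.4], [-364, -472, 34, -107], [-390, -506, 37, -114.7], [-416, -539, 39, -122.3], [-442, -573, 42, -130], [-468, -607, 44, -137.6], [-468, -607, 44, -137.6], [-468, -607, 44, -137.6]], "gripper": 0.4}}

```text
time_s: 2.1
eef_pos: [0.5797, 0.197, 0.259]
ee_rot: [-0.001, 0.799, 0.602, -0.001]
contact_force: [-0.5, 0.1, -1.7]
gripper_width: 0.6
```

```bash
python3 - <<'E'
from h import *
from bench import readout,vision
o=readout.get_obs(); print(o["time_s"],o["eef_pos"],o["gripper_width"],o["joint_pos"]);print(rel(o,[.580,.196,.141],1.291))
s=vision.camera("side");t=vision.camera("top")
a=cv2.resize(s["img"][60:220,220:420,::-1],None,fx=2,fy=2); b=cv2.resize(t["img"][130:290,170:370,::-1],None,fx=2,fy=2)
cv2.imwrite("pics/a1.png",np.hstack([a,b]))
E
```

```text
2.1 [0.57973285 0.19701705 0.25899007] 0.6000825709413036 [ 0.20666699  0.47303172 -0.08698025  1.01292195  0.00114289  0.48597204]
(array([ -0.9,   0.8, 118. ]), np.float64(0.0), 'yaw', np.float64(1.2915), 'tilt', np.float64(0.14))
```

View pics/a1.png

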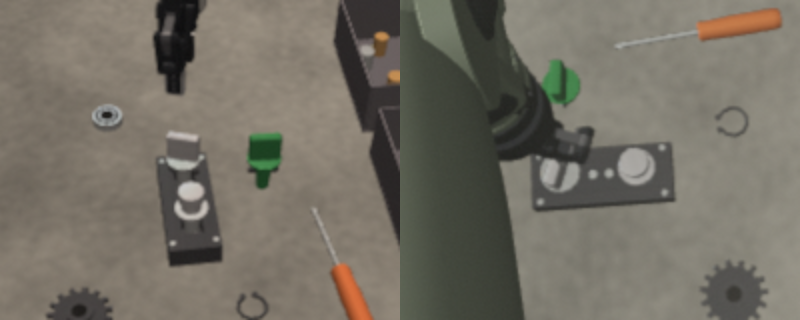

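The gripper is over the cap, with the fingers about 51 mm apart. I'm lowering it now.

{"name": "apply_moves", "arguments": {"motion": [[-0.5, 0.5, 25, 0], [-0.9, 0.8, 55, 0], [-0.9, 0.8, 85, 0], [-0.9, 0.8, 105, 0], [-0.9, 0.8, 119, 0], [-0.9, 0.8, 119, 0], [-0.9, 0.8, 119, 0]]}}

```text
time_s: 2.9
eef_pos: [0.5802, 0.1941, 0.1414]
ee_rot: [-0.001, 0.8, 0.601, -0.0]
contact_force: [0.6, 0.6, 1.0]
gripper_width: 0.6
```

```bash
python3 - <<'E'
from h import *
from bench import readout,vision
o=readout.get_obs(); print(o["time_s"],o["eef_pos"],o["contact_force"]);print(rel(o,[.580,.196,.141],1.291))
s=vision.camera("side");t=vision.camera("top")
a=cv2.resize(s["img"][90:210,260:360,::-1],None,fx=4,fy=4,interpolation=2); b=cv2.resize(t["img"][160:280,210:310,::-1],None,fx=4,fy=4,interpolation=2)
cv2.imwrite("pics/a2.png",np.hstack([a,b]))
E
```

```text
2.9 [0.58018893 0.19406284 0.14139303] [0.64982988 0.55283801 0.98185452]
(array([ 1.8, -0.7,  0.4]), np.float64(-0.2), 'yaw', np.float64(1.2883), 'tilt', np.float64(0.09))
```

View pics/a2.png

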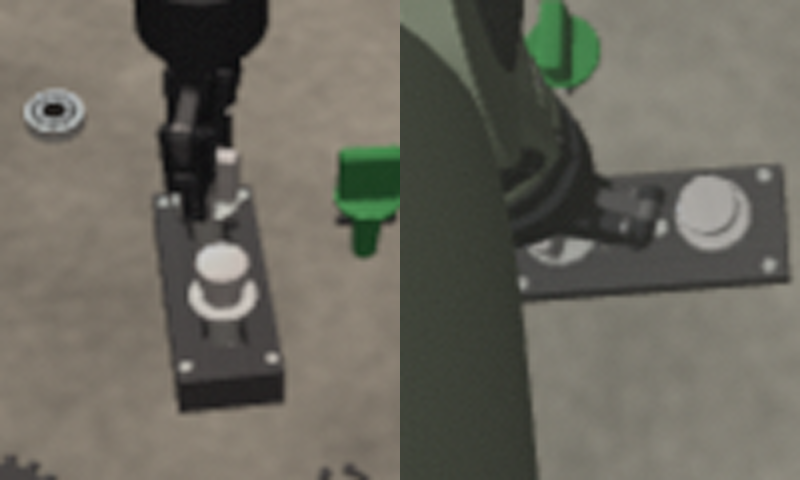

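The fingers straddle the wing: the near finger is at about (188,170) in the left crop and the wing shows at its right. Closing now.

{"name": "apply_moves", "arguments": {"motion": [[1, -0.7, 1, -0.2], [1, -0.7, 1, -0.2], [1, -0.7, 1, -0.2], [1, -0.7, 1, -0.2], [1, -0.7, 1, -0.2], [1, -0.7, 1, -0.2], [1, -0.7, 1, -0.2], [1, -0.7, 1, -0.2]], "gripper": 1.0}}

```text
time_s: 3.8
eef_pos: [0.5809, 0.196, 0.142]
ee_rot: [-0.0, 0.798, 0.602, 0.001]
contact_force: [-0.8, 0.6, 5.2]
gripper_width: 0.154
```

{"name": "apply_moves", "arguments": {"motion": [[0, 0, -8, 0], [0, 0, -20, 0], [0, 0, -40, 0], [0, 0, -65, 0], [0, 0, -90, 0], [0, 0, -118, 0], [0, 0, -118, 0], [0, 0, -118, 0]]}}

```text
time_s: 4.6
eef_pos: [0.5808, 0.1957, 0.2606]
ee_rot: [0.0, 0.798, 0.602, 0.002]
contact_force: [-0.2, 0.3, -2.5]
gripper_width: 0.151
```

```bash
python3 - <<'E'
from h import *
from bench import readout,vision
import pickle
o=readout.get_obs(); print(o["time_s"],o["eef_pos"],o["contact_force"],o["gripper_width"]);print(rel(o,[.572,-.256,.26],1.529))
s=vision.camera("side");t=vision.camera("top")
a=cv2.resize(s["img"][50:170,260:360,::-1],None,fx=4,fy=4,interpolation=2); b=cv2.resize(t["img"][160:280,210:310,::-1],None,fx=4,fy=4,interpolation=2)
cv2.imwrite("pics/a3.png",np.hstack([a,b]))
E
```

```text
4.6 [0.58083395 0.19574132 0.26060111] [-0.22438103  0.26252767 -2.52426771] 0.15147379858221785
(array([-4.368e+02,  1.156e+02, -4.000e-01]), np.float64(-13.6), 'yaw', np.float64(1.2925), 'tilt', np.float64(0.23))
```

View pics/a3.png

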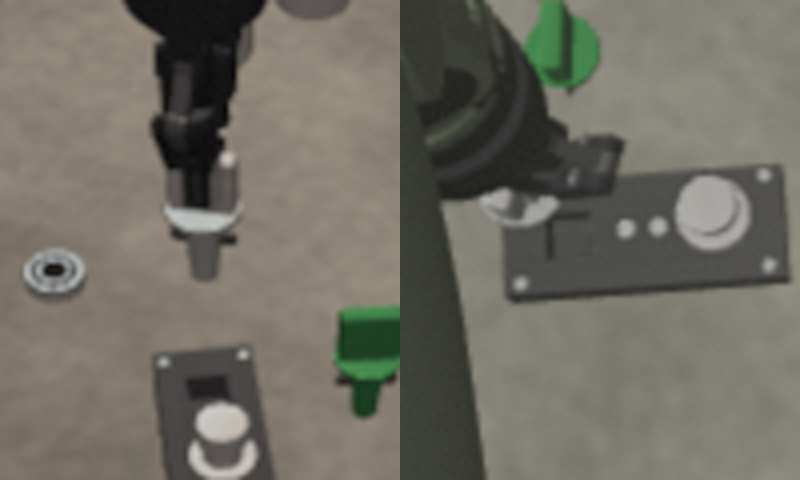

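The cap is out and upright: flange at (203,215) and nose tip at (205,275) in the left crop. The plug hasn't moved. I'm carrying it to the hub.

{"name": "apply_moves", "arguments": {"motion": [[-17, 5, 0, -0.5], [-52, 14, 0, -1.6], [-92, 24, 0, -2.9], [-132, 35, 0, -4.1], [-172, 46, 0, -5.4], [-212, 56, 0, -6.6], [-252, 67, 0, -7.8], [-292, 77, 0, -9.1], [-332, 88, 0, -10.3], [-372, 98, 0, -11.6], [-404, 107, 0, -12.6], [-426, 113, 0, -13.3], [-437, 115.6, 0, -13.6], [-437, 115.6, 0, -13.6], [-437, 115.6, 0, -13.6], [-437, 115.6, 0, -13.6]]}}

```text
time_s: 6.3
eef_pos: [0.5709, -0.2549, 0.2578]
ee_rot: [-0.001, 0.721, 0.693, 0.001]
contact_force: [-0.1, -0.3, -1.2]
gripper_width: 0.154
```

```bash
python3 - <<'E'
from h import *
from bench import readout,vision
import pickle
o=readout.get_obs(); print(o["time_s"],o["eef_pos"],o["contact_force"],o["gripper_width"]);print(rel(o,[.572,-.256,.26],1.529))
s=vision.camera("side");t=vision.camera("top")
pickle.dump((s,t,o),open("a4.pkl","wb"))
a=cv2.resize(s["img"][215:355,280:380,::-1],None,fx=4,fy=4,interpolation=2); b=cv2.resize(t["img"][150:290,410:510,::-1],None,fx=4,fy=4,interpolation=2)
cv2.imwrite("pics/a4.png",np.hstack([a,b]))
E
```

```text
6.3 [ 0.57094014 -0.25488     0.25776094] [-0.09231439 -0.25069739 -1.24237586] 0.15414740098456858
(array([-1.1,  1.1, -2.2]), np.float64(0.1), 'yaw', np.float64(1.5313), 'tilt', np.float64(0.15))
```

View pics/a4.png

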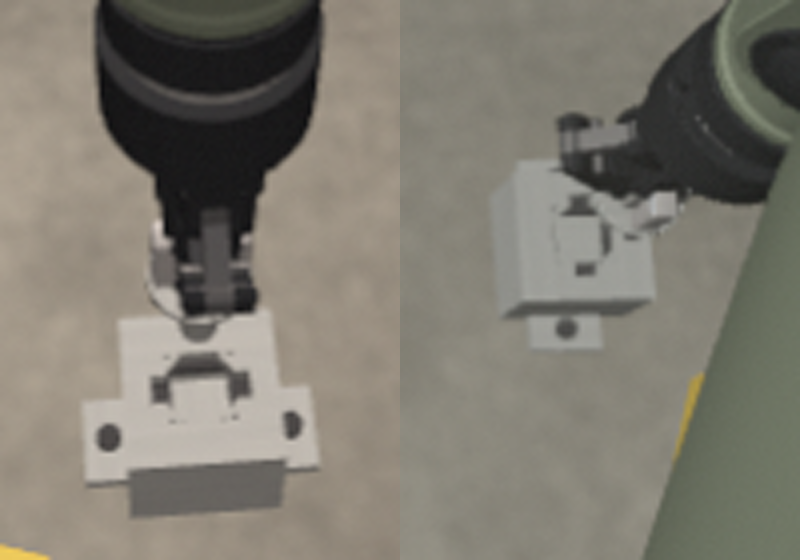

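```bash
python3 - <<'E'
from h import *
import pickle
s,t,o=pickle.load(open("a4.pkl","rb"))
crop(s,310,260,45,55,10,"pics/a4s.png"); crop(t,445,185,40,30,12,"pics/a4t.png")
tip=[.572,-.256,.128]
for n,P in(("tip",tip),("fl",[.572,-.256,.176]),("flL",[.55,-.256,.178]),("flR",[.594,-.256,.178]),("wL",[.552,-.256,.216]),("wR",[.592,-.256,.216])):
    print(n,(proj(s,P)[0]-[310,260]+.45)*10,(proj(t,P)[0]-[445,185]+.45)*12)
E
```

```text
tip [207.61533684 363.12530908] [226.23864062 210.54855098]
fl [211.64625244 237.11943493] [304.71528528 149.45569726]
flL [ 77.50009896 245.09361556] [324.36680457 278.75702139]
flR [345.63044201 218.14545875] [292.18971877  16.21468306]
wL [ 87.83787819 133.96917871] [392.1285088  218.30462195]
wR [342.40483987 108.79569965] [361.00331528 -29.77371013]
```

View pics/a4s.png

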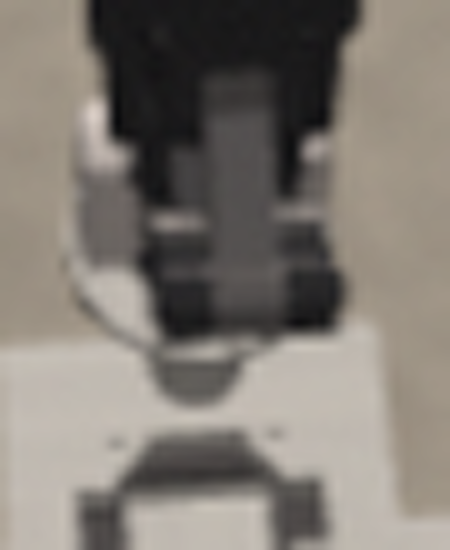

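View pics/a4t.png

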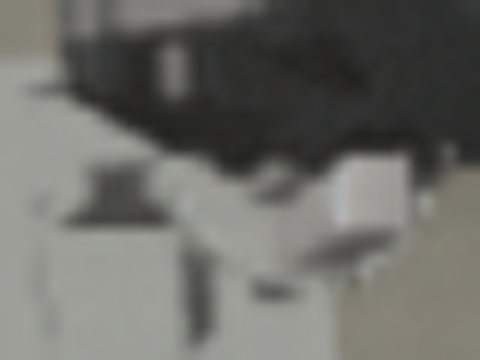

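```bash
python3 - <<'E'
from h import *
import pickle
s,t,o=pickle.load(open("a4.pkl","rb"))
f=lambda x0,y0,l,k: np.array([x0,y0])+np.array(l)/k-.45
# side: lowest point of tip circle (195,406), z=.128 ; flange lowest (185?,357)
print("tip near edge", plane(s,f(310,260,[(196,405)],10),.128))
print("flange lower edge", plane(s,f(310,260,[(190,360)],10),.176))
print("wing ends s", plane(s,f(310,260,[(85,100),(325,150)],10),.216))
print("wing end t", plane(t,f(445,185,[(335,228),(408,228)],12),.216))
E
```

```text
tip near edge [[ 0.5691013  -0.26335507  0.128     ]]
flange lower edge [[ 0.56594571 -0.27686003  0.176     ]]
wing ends s [[ 0.55216935 -0.2501037   0.216     ]
 [ 0.58831484 -0.26274041  0.216     ]]
wing end t [[ 0.5509332  -0.24698604  0.216     ]
 [ 0.55033284 -0.25826208  0.216     ]]
```

Cap measured at x≈0.570, y≈-0.255, and the hub at (0.572, -0.257). I'll shift the TCP to (0.573, -0.257) and lower it until the nose is in the neck and the pin is just above the lip.

```bash
python3 - <<'E'
from h import *
from bench import readout
o=readout.get_obs(); print(rel(o,[.573,-.257,.172],1.529))
E
```

```text
(array([-2. ,  2. , 86.1]), np.float64(0.1), 'yaw', np.float64(1.5315), 'tilt', np.float64(0.11))
```

{"name": "apply_moves", "arguments": {"motion": [[-2, 2, 0, 0.1], [-2, 2, 10, 0.1], [-2, 2, 30, 0.1], [-2, 2, 50, 0.1], [-2, 2, 66, 0.1], [-2, 2, 78, 0.1], [-2, 2, 86, 0.1], [-2, 2, 86, 0.1], [-2, 2, 86, 0.1]]}}

```text
time_s: 7.3
eef_pos: [0.5733, -0.2571, 0.1725]
ee_rot: [-0.001, 0.721, 0.692, 0.001]
contact_force: [0.1, -0.3, -1.1]
gripper_width: 0.156
```

```bash
python3 - <<'E'
from h import *
from bench import readout,vision
import pickle
o=readout.get_obs(); print(o["time_s"],o["eef_pos"],o["contact_force"],o["gripper_width"]);print(rel(o,[.573,-.257,.148],1.529))
s=vision.camera("side");t=vision.camera("top")
pickle.dump((s,t,o),open("a5.pkl","wb"))
a=cv2.resize(s["img"][265:355,290:370,::-1],None,fx=5,fy=5,interpolation=2); b=cv2.resize(t["img"][165:255,420:500,::-1],None,fx=5,fy=5,interpolation=2)
cv2.imwrite("pics/a5.png",np.hstack([a,b]))
E
```

```text
7.3 [ 0.57327436 -0.25709302  0.17247408] [ 0.14259968 -0.32811269 -1.12337555] 0.15597879839543718
(array([ 0. , -0.3, 24.5]), np.float64(0.0), 'yaw', np.float64(1.5298), 'tilt', np.float64(0.09))
```

View pics/a5.png

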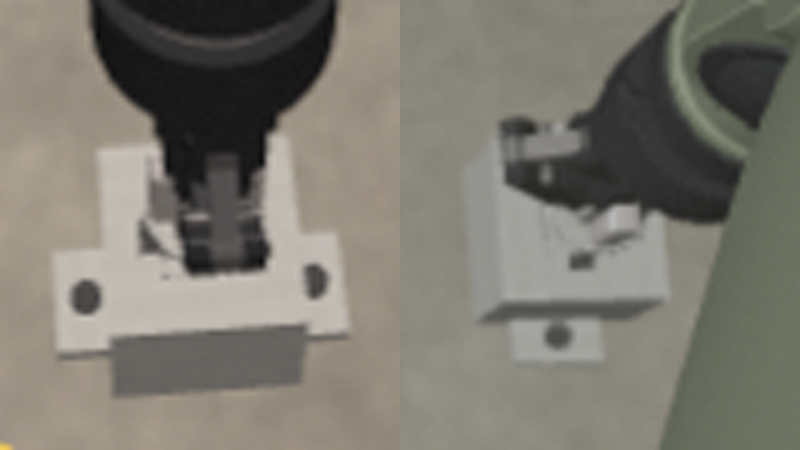

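No contact yet. The nose is in the neck and the slots are still visible beside the flange. I'm descending in small steps.

{"name": "apply_moves", "arguments": {"motion": [[0, -0.3, 4, 0], [0, -0.3, 8, 0], [0, -0.3, 12, 0], [0, -0.3, 12, 0], [0, -0.3, 12, 0]]}}

```text
time_s: 7.9
eef_pos: [0.5731, -0.2572, 0.1608]
ee_rot: [-0.0, 0.721, 0.692, 0.001]
contact_force: [-0.4, -0.8, -1.6]
gripper_width: 0.154
```

{"name": "apply_moves", "arguments": {"motion": [[0, 0, 3, 0], [0, 0, 5, 0], [0, 0, 7, 0], [0, 0, 9, 0], [0, 0, 11, 0], [0, 0, 11, 0], [0, 0, 11, 0]]}}

```text
time_s: 8.6
eef_pos: [0.5735, -0.2574, 0.1504]
ee_rot: [0.0, 0.721, 0.692, 0.001]
contact_force: [-1.1, 0.6, 5.4]
gripper_width: 0.153
```

{"name": "apply_moves", "arguments": {"motion": [[0, 0, 1, 0], [0, 0, 2, 0], [0, 0, 2.5, 0], [0, 0, 2.5, 0], [0, 0, 2.5, 0]]}}

```text
time_s: 9.1
eef_pos: [0.5735, -0.2574, 0.1494]
ee_rot: [0.001, 0.721, 0.692, 0.001]
contact_force: [-3.7, 1.4, 12.6]
gripper_width: 0.152
```

```bash
python3 - <<'E'
from h import *
from bench import readout,vision
import pickle
o=readout.get_obs(); print(o["time_s"],o["eef_pos"],o["contact_force"],o["torque"],o["gripper_width"],o["joint_pos"]);print(rel(o,[.573,-.257,.148],1.529))
s=vision.camera("side");t=vision.camera("top")
a=cv2.resize(s["img"][265:355,290:370,::-1],None,fx=5,fy=5,interpolation=2); b=cv2.resize(t["img"][165:255,420:500,::-1],None,fx=5,fy=5,interpolation=2)
cv2.imwrite("pics/a6.png",np.hstack([a,b]))
E
```

```text
9.1 [ 0.57353632 -0.2573938   0.14938222] [-3.65649806  1.3557376  12.64423773] [0.43335499 0.89522296 0.01055948] 0.15169175099390853 [-0.53966113  0.60012616 -0.17449188  0.79426652  0.00127801 -0.4987313 ]
(array([ 0.4, -0.6,  1.4]), np.float64(0.0), 'yaw', np.float64(1.5299), 'tilt', np.float64(0.13))
```

View pics/a6.png

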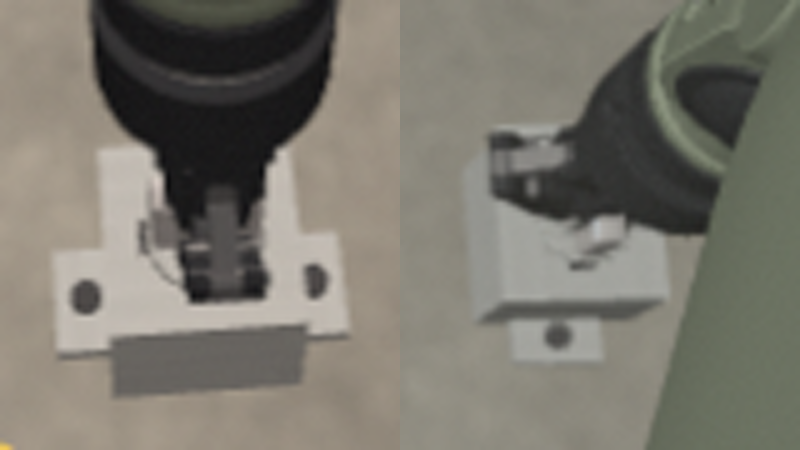

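{"name": "apply_moves", "arguments": {"motion": [[0, -1, 1, 0], [0, -1.2, 2, 0], [0, -1.2, 2, 0], [0, -1.2, 2, 0]]}}

```text
time_s: 9.6
eef_pos: [0.5732, -0.2573, 0.1494]
ee_rot: [0.002, 0.721, 0.693, 0.002]
contact_force: [-2.0, 1.5, 13.3]
gripper_width: 0.154
```

```bash
python3 - <<'E'
from h import *
from bench import readout,vision
import pickle
o=readout.get_obs(); print(o["time_s"],o["eef_pos"],o["contact_force"],o["torque"],o["gripper_width"]);print(rel(o,[.573,-.257,.148],1.529))
s=vision.camera("side")
crop(s,305,290,50,45,14,"pics/a7.png")
for z in(.018,.020,.022,.024): print(z,(proj(s,[.5719,-.2569-.022,z+.048])[0]-[305,290]+.45)*14,(proj(s,[.5719-.022,-.2569,z+.048])[0]-[305,290]+.45)*14,(proj(s,[.5719,-.2569-.022,z+.052])[0]-[305,290]+.45)*14)
E
```

```text
9.6 [ 0.57320261 -0.25734808  0.14937309] [-1.96478728  1.462995   13.33808809] [ 0.63247097  0.52790707 -0.09122144] 0.1538122886133158
(array([ 0.3, -0.2,  1.4]), np.float64(0.1), 'yaw', np.float64(1.5302), 'tilt', np.float64(0.29))
0.018 [374.91021202 461.52009073] [187.0111463  315.56539227] [375.395593   449.63416161]
0.02 [375.15240798 455.58913174] [186.87488008 309.43904459] [375.63977319 443.65503359]
0.022 [375.395593   449.63416161] [186.73806809 303.28827579] [375.88495469 437.65159971]
0.024 [375.63977319 443.65503359] [186.60070703 297.11293882] [376.1311437 431.6237108]
```

View pics/a7.png

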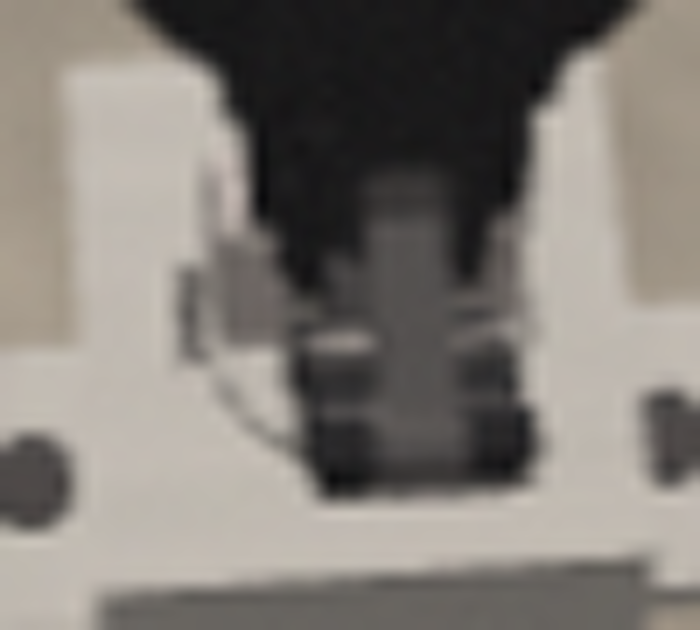

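The flange is about 2 mm off in +x (its centre is at about 370, the slots' centre at 354), so the cone is touching the bore. I'll recentre it and press again.

{"name": "apply_moves", "arguments": {"motion": [[0.3, -1, -0.5, 0], [0.6, -2, -0.5, 0], [0.6, -2.5, 0, 0], [0.6, -2.5, 1, 0], [0.6, -2.5, 1.5, 0], [0.6, -2.5, 1.5, 0]]}}

```text
time_s: 10.25
eef_pos: [0.5725, -0.2571, 0.1495]
ee_rot: [0.004, 0.721, 0.693, 0.003]
contact_force: [0.5, 0.5, 8.3]
gripper_width: 0.153
```

```bash
cat > st.py <<'E'
from h import *
from bench import readout,vision
import sys
o=readout.get_obs(); print(o["time_s"],o["eef_pos"],o["contact_force"],o["torque"],o["gripper_width"],o["joint_pos"][5]);print(rel(o,[.572,-.257,.148],1.529))
s=vision.camera("side");t=vision.camera("top")
a=cv2.resize(s["img"][290:335,305:355,::-1],None,fx=10,fy=10,interpolation=2)
b=cv2.resize(t["img"][185:230,440:470,::-1],None,fx=10,fy=10,interpolation=2)
cv2.imwrite(sys.argv[1],np.hstack([a,b]))
E
python3 st.py pics/a8.png
```

```text
10.25 [ 0.57249538 -0.25714741  0.14950553] [0.48596125 0.5013451  8.3270518 ] [ 0.23215324 -0.29132399  0.02404977] 0.15286747387870347 -0.5006807464006556
(array([ 0.1, -0.5,  1.5]), np.float64(0.1), 'yaw', np.float64(1.5305), 'tilt', np.float64(0.55))
```

View pics/a8.png

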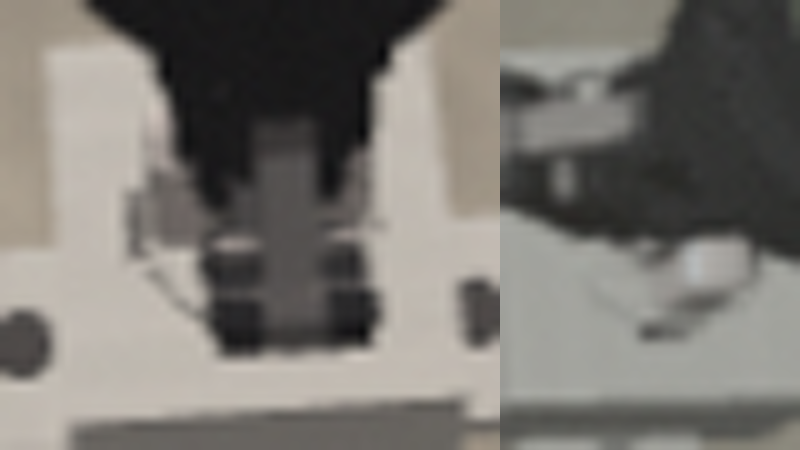

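Side forces are close to zero and the downward force is about 9 N, so the plate is at or near its stop. I'll start turning clockwise while pressing lightly.

{"name": "apply_moves", "arguments": {"motion": [[0, -0.5, 1, 0], [0, -0.5, 1.5, 0], [0, -0.5, 1.5, 5], [0, -0.5, 1.5, 10], [0, -0.5, 1.5, 15], [0, -0.5, 1.5, 20], [0, -0.5, 1.5, 25], [0, -0.5, 1.5, 30], [0, -0.5, 1.5, 30]]}}

```text
time_s: 11.25
eef_pos: [0.5718, -0.2576, 0.1494]
ee_rot: [0.004, 0.876, 0.482, 0.003]
contact_force: [-4.6, 1.0, 10.8]
gripper_width: 0.152
```

```bash
python3 st.py pics/a9.png
```

```text
11.25 [ 0.57179284 -0.25756019  0.14941047] [-4.64935547  0.99257967 10.80604107] [0.15656117 1.10427728 0.06672128] 0.15205739920123107 0.023822314349784927
(array([ 0.6, -0.1,  1.4]), np.float64(-30.0), 'yaw', np.float64(1.0054), 'tilt', np.float64(0.57))
```

View pics/a9.png

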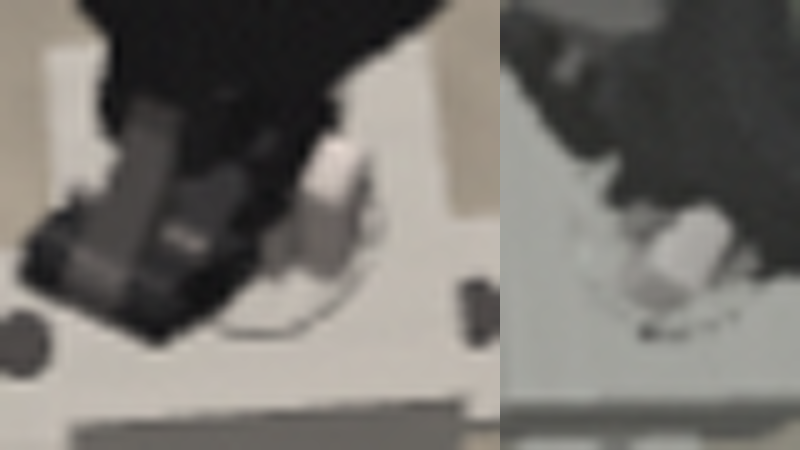

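The wing turned with the gripper and the pin is under the lip. A side force of about -4.6 N in x shows the cap is too far in +x, so I'm shifting it back about 2 mm while the turn continues.

{"name": "apply_moves", "arguments": {"motion": [[-0.3, -1, 0.8, 0], [-0.6, -2, 1, 3], [-0.6, -2, 1.2, 8], [-0.6, -2, 1.2, 13], [-0.6, -2, 1.2, 18], [-0.6, -2, 1.2, 23], [-0.6, -2, 1.2, 28], [-0.6, -2, 1.2, 33], [-0.6, -2, 1.2, 33]]}}

```text
time_s: 12.25
eef_pos: [0.5701, -0.2574, 0.1495]
ee_rot: [0.003, 0.977, 0.213, 0.005]
contact_force: [-3.4, -0.1, 9.1]
gripper_width: 0.156
```

```bash
python3 st.py pics/a10.png
```

```text
12.25 [ 0.5701418  -0.2574291   0.14946626] [-3.37088096 -0.13217668  9.1322113 ] [0.15488371 0.57725589 0.06832352] 0.156257248605759 0.5987516679393065
(array([1.9, 0.4, 1.5]), np.float64(-63.0), 'yaw', np.float64(0.4295), 'tilt', np.float64(0.67))
```

View pics/a10.png

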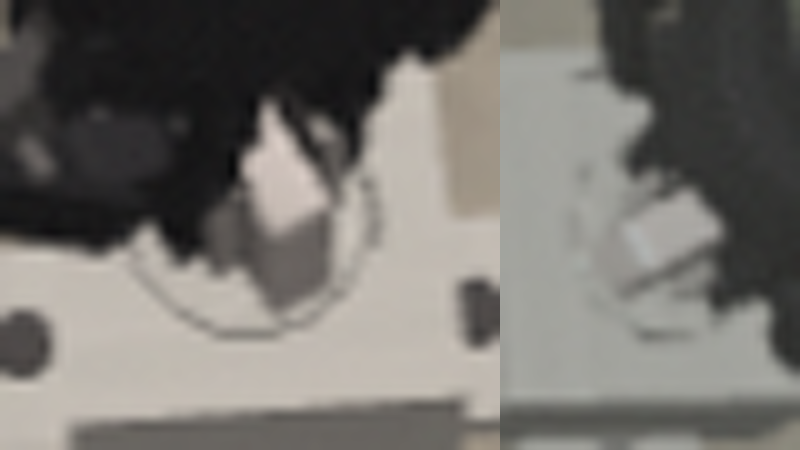

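The flange is now centred on the neck (135 to 378, slots' centre at 254). I'll finish the turn.

{"name": "apply_moves", "arguments": {"motion": [[-0.3, -0.1, 0.8, 5], [-0.5, -0.2, 1.2, 10], [-0.5, -0.2, 1.2, 15], [-0.5, -0.2, 1.2, 20], [-0.5, -0.2, 1.2, 25], [-0.5, -0.2, 1.2, 29], [-0.5, -0.2, 1.2, 33], [-0.5, -0.2, 1.2, 33], [-0.5, -0.2, 1.2, 33]]}}

```text
time_s: 13.25
eef_pos: [0.5705, -0.2574, 0.1495]
ee_rot: [0.002, 0.997, -0.072, 0.007]
contact_force: [-1.3, 1.5, 8.6]
gripper_width: 0.152
```

```bash
python3 st.py pics/a11.png
```

```text
13.25 [ 0.5705103  -0.25743873  0.14951573] [-1.33231498  1.50835127  8.60237571] [0.42256903 0.16636145 0.07703951] 0.15163821883022682 1.1725975718935815
(array([ 1.4, -0.7,  1.5]), np.float64(-95.9), 'yaw', np.float64(-0.1445), 'tilt', np.float64(0.8))
```

View pics/a11.png

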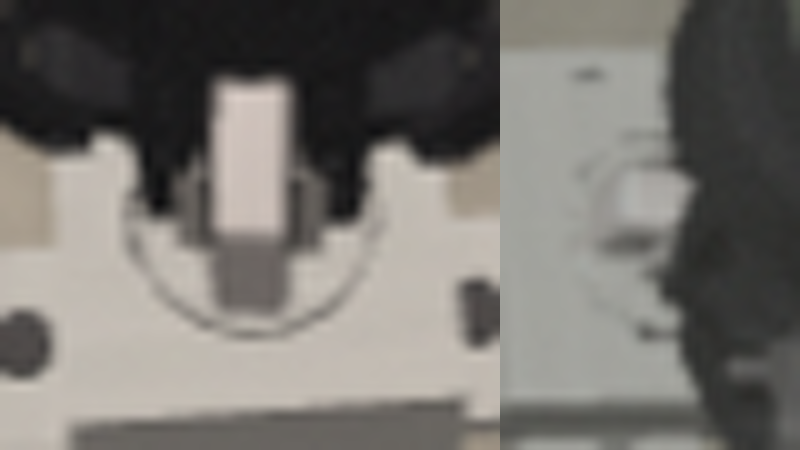

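```bash
python3 - <<'E'
from h import *
from bench import readout,vision
import pickle
s=vision.camera("side");s0=pickle.load(open("side0.pkl","rb"))
d=np.abs(s["img"].astype(int)-s0["img"]).max(2)>40
v=s["img"][...,::-1].copy(); v[d]=(0,0,255); cv2.imwrite("pics/diff.png",v)
o=readout.get_obs();print(o["time_s"],o["eef_pos"],o["contact_force"],np.abs(o["qvel"]).max())
E
```

```text
13.4 [ 0.57050366 -0.25742217  0.14948861] [-1.46746289  1.72848124  8.98099693] 0.0013984313704363239
```

View pics/diff.png

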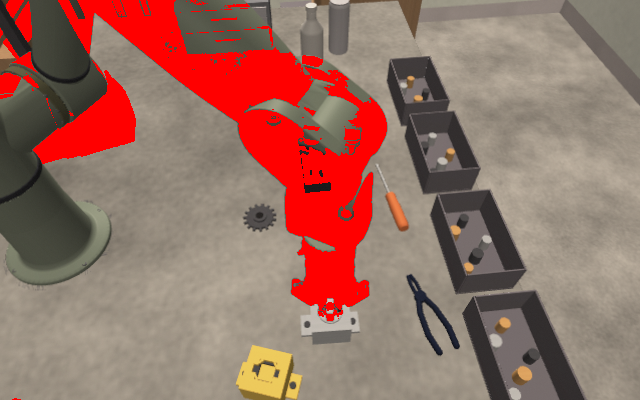

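The sprocket, screwdriver and pliers haven't moved, and the arm is at rest pressing with about 9 N. I'm handing the job in.

```bash
python3 -c "
from bench import workorder,readout
print(workorder.sign_off()); o=readout.get_obs(); print(o['time_s'],o['eef_pos'],o['contact_force'],o['gripper_width'])"
```

```text
the job is handed in; nothing more can be done
None
the job is handed in; nothing more can be done
```

The cap is in the spring housing, pushed down and turned about 96° clockwise, and I handed it in still gripped. No verdict came back.

- **Lift and fit:** I gripped the cap by its wing, lifted it out of the jig and lowered it into the neck with the pin in the slots. On the first press it sat about 2 mm too far in +x and the cone touched the bore. I recentred it and pressed to about 9 N before turning.
- **Turn:** I turned it in three stages and corrected another sideways offset on the way. The wing followed the gripper with no visible slip. The spring twisted back with about 0.077 N m, against 0.094 N m at the stop, so I estimate wind at about 1.5 rad. The press and wind joints can't be read directly, so that figure comes from force, height and angle.
- **Last checks (13.4 s):** The arm was at rest pressing down with about 9 N, and a side force of about 2 N remained. The tool was tilted 0.8°, and the flange was centred within about 1 mm in the side view.
- **Other things on the bench:** The sprocket, screwdriver and pliers show no change from the first picture. The arm hid the plug, bearing and circlip in the last picture. The plug and bearing looked undisturbed after the lift, and nothing went near the circlip, but I did not check any of them at the end.

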